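Cull the faulty angle brackets

ROBOT

A 7-joint arm with a two-finger parallel gripper is mounted at the origin on a cart in front of the work surface, level with it; the furniture and walls round the work are solid. World frame = base frame: x ahead of the robot, y to its left, z up, the work surface at z = 0. Lengths are in m, angles in rad, forces in N, time in s.
With the tool pointing down it reaches from about 0.4 to 0.925 m from the base axis. Payload 5.6 kg.
Tool frame: the origin (TCP) lies midway between the tips of the shut fingers; the grasp point (between the pads) lies 19 mm behind it (ctrl.tcp_to_grasp is the distance from the TCP to the grasp point, in m); z points along the fingers, y is the line along which they close (so a half turn about z gives the same grasp; the last joint's range is limited). The gripper opens to 85 mm and grips with 20 to 120 N. Pads are 22 mm wide; open, the fingers measure 114 mm over their backs; the gripper's body (76 mm by 85 mm) begins 54 mm behind the grasp point. The pads swing forward as they close: fully open they stand 13 mm farther back than shut.
Start: joints at [1.155, 0.468, -0.012, 1.603, 0.006, 1.071, -0.056], TCP at [0.237, -0.605, 0.231] pointing down, gripper open.
Joint ranges: [-2.53, 2.53], [-0.31, 2.02], [-1.57, 1.55], [0.28, 2.44], [-1.29, 4.43], [0.15, 1.84], [-2.92, 2.92]. Speed limits (rad/s): [2.57, 2.57, 3.14, 3.14, 3.14, 3.14, 3.14].

INTERFACE

Orientations are given as [roll, pitch, yaw] about the fixed x, y, z axes, in that order (R = Rz(yaw) Ry(pitch) Rx(roll)).
In Python, from plant import ctrl gives the robot as it stands.
- The arm moves only by the shell command python3 -m creep 'ROWS' [OPENING] [FORCE]. ROWS is JSON, a list of rows, each a list of 6 numbers: the shift along the tool's x, y, z in mm, then the turn, a rotation vector about the tool's x, y, z in rad. In form: [[dx, dy, dz, wx, wy, wz], ...]. A call has 1 to 10 rows; each row is the pose to reach, as a shift and turn from the pose commanded when the call began, along the tool's axes at that moment; what a row does not reach only later rows make up. A row lasts 1/10 s, in which the tool goes at most 50 mm and 8.59 degrees, less where a joint would pass 70% of its speed; a pose out of reach is approached as far as the arm can. A call with a gripper value outside its range is refused whole. OPENING is the opening in per cent of the stroke, from 0 (shut) to 100 (fully open), set as the call begins (- or left out, the last holds). The fingers move at their own pace and stop on an object; FORCE is the grip in N (left out, the last holds). Time passes only in rows, so rows that repeat a pose let the fingers close. It gives the time, the measured TCP pose, the force, the opening and the grip force at its end, in the units of the state.
- ctrl.sense(): the state, without advancing time (a new reading comes with each control period).
- ctrl.grab_frame(name): name is "side" or "top"; returns the picture (400x640x3 uint8, red, green, blue); there is no depth.
- ctrl.get_calibration(name): a dict with "camera_matrix" (3x3 intrinsics, pixels), "distortion" ([k1, k2, p1, p2, k3] as OpenCV has them; the pictures are not rectified), "camera_from_world" (4x4, takes a point from world to camera coordinates). Camera axes: x right, y up, looking along -z (the intrinsics and any distortion apply to the point x, -y, -z); pixel columns grow to the right and rows downward; lengths in m; the calibration is good to about 2 mm. A picture is of the moment at which its call begins. get_calibration takes no time and is no camera call.
- ctrl.finish_job(): hands the job in; it is judged then, once.
The state is a dict: "clock": time; "q": joint angles; "joint_velocities": joint speeds; "effort": joint torques, N m; "tcp_pos": TCP position; "ee_rot": TCP orientation; "contact_force": force on the tool from outside, world axes, zero at the start; "ft_torque": the same for the moment, N m; "opening": opening from 0.0 (shut) to 1.0 (fully open); "gripper_force": force on a finger pad.
Only numpy, scipy, OpenCV 4.12 (cv2) and the standard library are available. Lean on these libraries where they do the work, as an engineer would, in place of code of your own. Each camera call takes 0.05 s, during which the arm holds its last target. There are 200 camera calls.

TASK

Five small steel angle brackets stand on the dark mat for checking. Sound ones are square, with two legs of equal length; one of the five has been bent half shut, and another has a rising leg that was cut far too short. Take out these two and put them in the grey scrap tray, and leave the sound brackets and the other things where they are.

Things in the scene. Friction and masses are not known exactly. Their poses are not given: they have to be found in the camera images.
- bracket_a: Bracket of 4 mm steel strip 36 mm wide, one leg flat on the mat, the other rising. Sound: a square L, both legs 50 mm and slotted, 50 mm high. Origin: centre of the flat leg's underside (it spans x +-25, y +-18 mm); z up; the other leg rises at its -x end. 
- bracket_b: Bracket of 4 mm steel strip 36 mm wide, one leg flat on the mat, the other rising. Sound: a square L, both legs 50 mm and slotted, 50 mm high. Origin: centre of the flat leg's underside (it spans x +-25, y +-18 mm); z up; the other leg rises at its -x end. 
- bracket_c: Bracket of 4 mm steel strip 36 mm wide, one leg flat on the mat, the other rising. Sound: a square L, both legs 50 mm and slotted, 50 mm high. Origin: centre of the flat leg's underside (it spans x +-25, y +-18 mm); z up; the other leg rises at its -x end. 
- bracket_bent: Bracket of 4 mm steel strip 36 mm wide, one leg flat on the mat, the other rising. Faulty: slotted 50 mm legs, but the rising one leans in over the flat one, 47 degrees between them: 39 mm high, its tip above x = +12. Origin: centre of the flat leg's underside (it spans x +-25, y +-18 mm); z up; the other leg rises at its -x end. Grip across the 36 mm width about x = -18 mm. 0.09 kg.
- bracket_short: Bracket of 4 mm steel strip 36 mm wide, one leg flat on the mat, the other rising. Faulty: the rising leg is upright but only 22 mm high, without a slot. Origin: centre of the flat leg's underside (it spans x +-25, y +-18 mm); z up; the other leg rises at its -x end. Grip across the 36 mm width about x = -18 mm. 0.09 kg.
- scrap_tray: Open grey metal tray, 180 (x) x 112 (y) x 36 mm high, walls and floor 3 mm, empty, fixed on the bench; card holder on its -x side. Origin: centre of its underside.
- sorting_mat: dark flat rubber mat, 260 (x) x 160 (y) mm, x running away from the robot, 3 mm thick, fixed to the bench along the front of the instruments (0.31 m tall; at its -x end a black can 0.22 m tall); the brackets stand on it, 3 mm above the bench. Origin: centre of its underside.
- flux_tin: bystander: small round tin, 44 mm across, 28 mm high, standing on the bench by the mat's -x end. Origin: centre of its underside.
- solder_wick: bystander: small blue wire spool, 36 mm across, 12 mm high, lying on the mat at its far right corner. Origin: centre of its underside.
Things that resemble listed ones, but are neither listed nor needed, are in the scene too. What is shaped like the bracket_short but red is not meant. Leave any green look-alike of the bracket_bent alone.

How it is judged:
By the outcome, as a careful person would: the job done as asked, in the order asked, and still so for the second after the job is handed in, with the robot touching nothing.
It also fails if it takes over 66 s, if anything falls off the work surface, if the arm or the gripper's body presses on something with over 40 N, if the wrist force passes 120 N, or if a joint passes its speed limit or range.

## Working session

There is one attempt and no reset: what is moved stays moved. The work goes in short steps, Python scripts to look and compute and a shell command to move; the robot and the scene stay as the last step left them, time stands still between calls to the robot, and variables do not carry over. Pictures are saved under pics/ and viewed, at most 10 in all, crops included, and the job is handed in when it is done.

```bash
mkdir -p pics; ls
python3 - <<'E'
from plant import ctrl
import cv2,numpy as np
np.set_printoptions(precision=4,suppress=True)
for n in("side","top"):
    im=ctrl.grab_frame(n); cv2.imwrite(f"pics/{n}0.png",cv2.cvtColor(im,cv2.COLOR_RGB2BGR))
    c=ctrl.get_calibration(n); print(n,c)
s=ctrl.sense(); print(s["tcp_pos"],s["ee_rot"],s["clock"],ctrl.tcp_to_grasp)
E
```

```text
pics
side {'camera_matrix': array([[381.6423,   0.    , 319.8078],
       [  0.    , 381.6423, 194.3642],
       [  0.    ,   0.    ,   1.    ]]), 'distortion': array([-0.0584,  0.    ,  0.    ,  0.    ,  0.    ]), 'camera_from_world': array([[-0.9372, -0.3487, -0.0013,  0.5283],
       [ 0.1555, -0.4215,  0.8934, -0.0503],
       [-0.312 ,  0.8371,  0.4493, -1.0779],
       [ 0.    ,  0.    ,  0.    ,  1.    ]])}
top {'camera_matrix': array([[414.2094,   0.    , 323.7527],
       [  0.    , 414.2094, 199.7711],
       [  0.    ,   0.    ,   1.    ]]), 'distortion': array([-0.043,  0.   ,  0.   ,  0.   ,  0.   ]), 'camera_from_world': array([[ 0.003 , -1.    ,  0.0043,  0.1687],
       [ 0.9843,  0.0037,  0.1764, -0.4845],
       [-0.1764,  0.0037,  0.9843, -0.9716],
       [ 0.    ,  0.    ,  0.    ,  1.    ]])}
[ 0.2365 -0.6049  0.2304] [-3.14    0.0001  0.3727] 0.1 0.0187
```

View pics/side0.png

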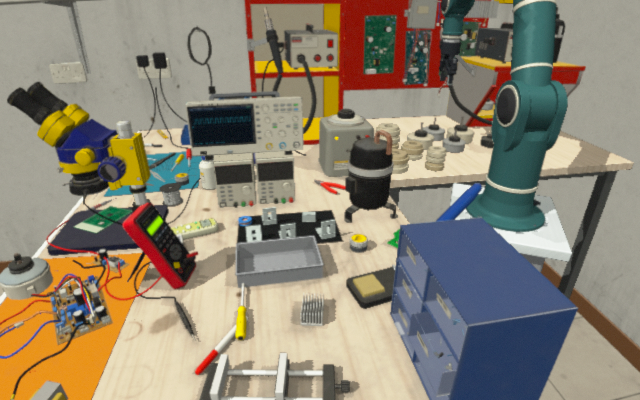

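View pics/top0.png

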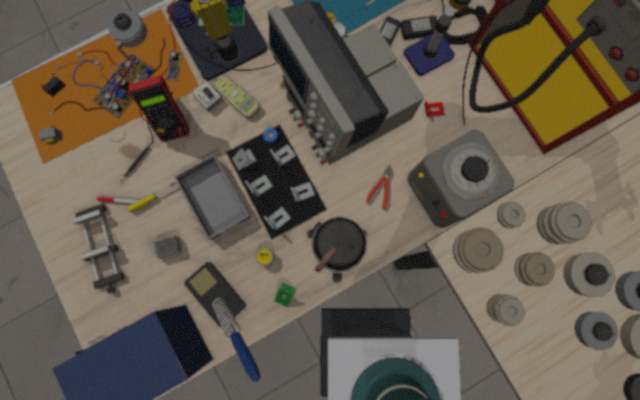

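The side view shows the mat at about (290,228) with five brackets behind the grey tray (280,260). In the top view the mat is at (278,180), the tray at (213,195), the red look-alike at (433,109) and the green one at (285,294). I'll enlarge the mat in both views.

Run:
```python
import cv2,numpy as np
a=cv2.imread("pics/side0.png")[195:285,225:355]; b=cv2.imread("pics/top0.png")[115:245,170:335]
cv2.imwrite("pics/s1.png",cv2.resize(a,None,fx=6,fy=6,interpolation=cv2.INTER_CUBIC))
b=cv2.convertScaleAbs(b,alpha=1.2)
cv2.imwrite("pics/t1.png",cv2.resize(b,None,fx=4.5,fy=4.5,interpolation=cv2.INTER_CUBIC))
```

```text
(no output)
```

View pics/s1.png

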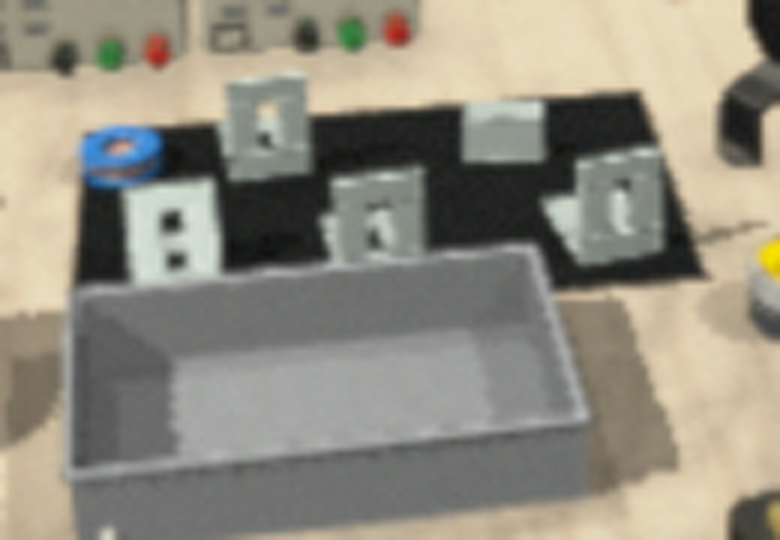

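View pics/t1.png

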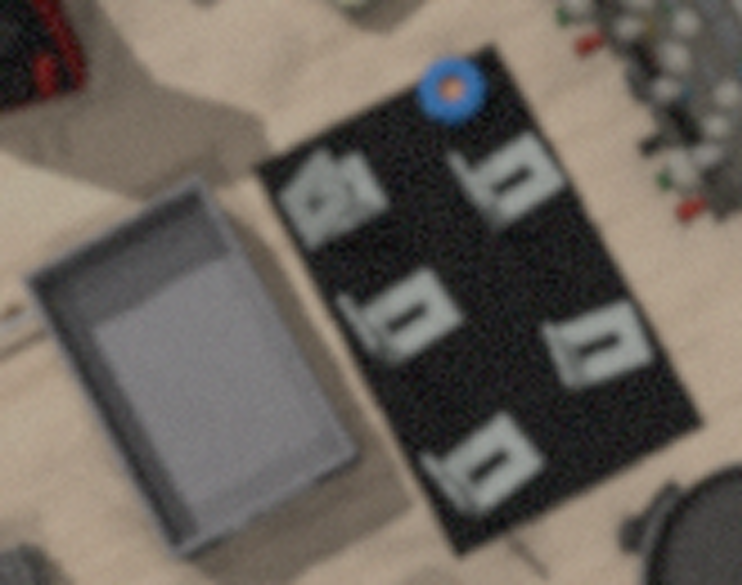

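The short bracket (22 mm, no slot) is at top crop (600,345), back row by the can. The bent one is at top crop (333,197), the corner by the tray's far end. I'll fit both poses by silhouette in both views, and get the tray from its rim corners.

```bash
cat > h.py <<'E'
import cv2,numpy as np
from plant import ctrl
from scipy.optimize import minimize
from scipy.spatial.transform import Rotation as Ro
F=np.diag([1,-1,-1.])
def proj(n,P):
    c=ctrl.get_calibration(n); T=c["camera_from_world"]
    R=F@T[:3,:3]; t=F@T[:3,3]
    return cv2.projectPoints(np.float64(P).reshape(-1,1,3),cv2.Rodrigues(R)[0],t,c["camera_matrix"],c["distortion"])[0][:,0]
def unproj(n,px,z):
    c=ctrl.get_calibration(n); T=c["camera_from_world"]
    u=cv2.undistortPoints(np.float64(px).reshape(-1,1,2),c["camera_matrix"],c["distortion"])[:,0]
    d=np.c_[u,np.ones(len(u))]@F@T[:3,:3]; o=-T[:3,:3].T@T[:3,3]
    return o+d*((z-o[2])/d[:,2])[:,None]
def slab(p0,p1,t=4):  # strip from p0 to p1 (x,z mm), thickness t to the left
    p0,p1=np.float64(p0),np.float64(p1); d=(p1-p0)/np.linalg.norm(p1-p0); nrm=np.array([-d[1],d[0]])*t
    return np.array([[q[0],y,q[1]] for q in(p0,p1,p0+nrm,p1+nrm) for y in(-18,18)])/1e3
flat=slab((-25,0),(25,0))
a=np.radians(47)
MODEL={"short":[flat,slab((-21,0),(-21,22))],
       "bent":[flat,slab((-22,3),(-22+50*np.cos(a),3+50*np.sin(a)),4)-[0.0,0,0]]}
def render(n,name,p,z0=.003,S=4):
    m=np.zeros((400*S,640*S),np.uint8); c,s=np.cos(p[2]),np.sin(p[2])
    for B in MODEL[name]:
        W=np.c_[p[0]+c*B[:,0]-s*B[:,1],p[1]+s*B[:,0]+c*B[:,1],B[:,2]+z0]
        cv2.fillConvexPoly(m,cv2.convexHull(np.round((proj(n,W)+.5)*S).astype(np.int32)),255)
    return cv2.resize(m,(640,400),interpolation=cv2.INTER_AREA)/255.
E
cat > fit.py <<'E'
from h import *
np.set_printoptions(precision=4,suppress=True)
full=lambda q:np.array(q)/4.5+[170,115]-.4
print("mat",unproj("top",full([(262,170),(490,45),(703,425),(460,553)]),.003)[:,:2])
tr=unproj("top",full([(25,280),(200,180),(357,455),(180,553)]),.036); print("tray",tr[:,:2],tr.mean(0),np.linalg.norm(np.diff(tr,axis=0),axis=1))
def target(n,name,p):
    im=cv2.imread(f"pics/{n}0.png").astype(float).min(2)
    c=proj(n,[[p[0],p[1],.02]])[0]; w=np.zeros((400,640)); cv2.circle(w,tuple(np.int32(c)),19,1,-1)
    lo,hi=(40,110) if n=="top" else (50,130)
    t=np.clip((im-lo)/(hi-lo),0,1)
    k=cv2.morphologyEx(t,cv2.MORPH_CLOSE,np.ones((5,5)))
    if name=="bent" and n=="side": w[242:]=0
    return k,w
yaw0=np.radians(-63)
for name,px in(("short",(605,345)),("bent",(338,197))):
    p0=unproj("top",full([px]),.012)[0]; p0=np.array([p0[0],p0[1],yaw0])
    T={n:target(n,name,p0) for n in("top","side")}
    ov=[]
    for views in(("top",),("top","side")):
        f=lambda p:sum((((render(n,name,p)-T[n][0])**2)*T[n][1]).sum() for n in views)
        best=min((minimize(f,p0+[0,0,d],method="Nelder-Mead",options=dict(initial_simplex=p0+[0,0,d]+np.array([[0,0,0],[.01,0,0],[0,.01,0],[0,0,.2]]))) for d in(-.3,0,.3)),key=lambda r:r.fun)
        print(name,views,best.x,np.degrees(best.x[2]),best.fun)
    for n in("top","side"):
        im=cv2.imread(f"pics/{n}0.png"); c=np.int32(proj(n,[[*p0[:2],.02]])[0]); g=render(n,name,best.x)
        e=cv2.resize(im[c[1]-25:c[1]+25,c[0]-25:c[0]+25],(350,280),interpolation=cv2.INTER_CUBIC)
        m=(cv2.resize(g[c[1]-25:c[1]+25,c[0]-25:c[0]+25],(350,280))>.5).astype(np.uint8)
        cv2.drawContours(e,cv2.findContours(m,0,1)[0],-1,(0,0,255),1); ov.append(e)
    cv2.imwrite(f"pics/ov_{name}.png",np.hstack(ov))
cv2.imwrite("pics/ov.png",np.vstack([cv2.imread("pics/ov_short.png"),cv2.imread("pics/ov_bent.png")]))
E
python3 fit.py
```

```text
mat [[0.6155 0.4204]
 [0.6919 0.2901]
 [0.4672 0.1649]
 [0.3945 0.3001]]
tray [[0.542  0.542 ]
 [0.5997 0.4472]
 [0.4447 0.3535]
 [0.3909 0.4476]] [0.4943 0.4476 0.036 ] [0.1111 0.1811 0.1084]
short ('top',) [ 0.5214  0.2055 -1.0629] -60.89792106102251 156.78799433498887
short ('top', 'side') [ 0.5219  0.2066 -1.0576] -60.59441154204955 743.7500129353213
bent ('top',) [ 0.5975  0.3802 -0.9557] -54.75742730904254 202.00681041043867Traceback (most recent call last):
  File "fit.py", line 21, in <module>
    best=min((minimize(f,p0+[0,0,d],method="Nelder-Mead",options=dict(initial_simplex=p0+[0,0,d]+np.array([[0,0,0],[.01,0,0],[0,.01,0],[0,0,.2]]))) for d in(-.3,0,.3)),key=lambda r:r.fun)
  File "fit.py", line 21, in <genexpr>
    best=min((minimize(f,p0+[0,0,d],method="Nelder-Mead",options=dict(initial_simplex=p0+[0,0,d]+np.array([[0,0,0],[.01,0,0],[0,.01,0],[0,0,.2]]))) for d in(-.3,0,.3)),key=lambda r:r.fun)
              ~~~~~~~~^^^^^^^^^^^^^^^^^^^^^^^^^^^^^^^^^^^^^^^^^^^^^^^^^^^^^^^^^^^^^^^^^^^^^^^^^^^^^^^^^^^^^^^^^^^^^^^^^^^^^^^^^^^^^^^^^^^^^^^^^^^^^
    res = _minimize_neldermead(fun, x0, args, callback, bounds=bounds,
                               **options)
    fxr = func(xr)
    fx = function(np.copy(x), *(wrapper_args + args))
  File "fit.py", line 20, in <lambda>
    f=lambda p:sum((((render(n,name,p)-T[n][0])**2)*T[n][1]).sum() for n in views)
               ~~~^^^^^^^^^^^^^^^^^^^^^^^^^^^^^^^^^^^^^^^^^^^^^^^^^^^^^^^^^^^^^^^^
  File "fit.py", line 20, in <genexpr>
    f=lambda p:sum((((render(n,name,p)-T[n][0])**2)*T[n][1]).sum() for n in views)
                      ~~~~~~^^^^^^^^^^
  File "h.py", line 26, in render
    cv2.fillConvexPoly(m,cv2.convexHull(np.round((proj(n,W)+.5)*S).astype(np.int32)),255)
                                                  ~~~~^^^^^
  File "h.py", line 7, in proj
    c=ctrl.get_calibration(n); T=c["camera_from_world"]
ValueError: time passes only in moves, steps and waits
```

```bash
sed -i 's/^import cv2,numpy as np/import cv2,numpy as np,functools/; s/^F=np/CAL={n:ctrl.get_calibration(n) for n in("side","top")}\nF=np/; s/ctrl.get_calibration(n); T/CAL[n]; T/' h.py
sed -i 's/),19,1,-1)/),17,1,-1); mp=np.zeros((400,640)); cv2.fillConvexPoly(mp,np.int32(proj(n,[[.6155,.4204,.003],[.6919,.2901,.003],[.4672,.1649,.003],[.3945,.3001,.003]])),1); w=w*mp/' fit.py
python3 fit.py
```

```text
mat [[0.6155 0.4204]
 [0.6919 0.2901]
 [0.4672 0.1649]
 [0.3945 0.3001]]
tray [[0.542  0.542 ]
 [0.5997 0.4472]
 [0.4447 0.3535]
 [0.3909 0.4476]] [0.4943 0.4476 0.036 ] [0.1111 0.1811 0.1084]
short ('top',) [ 0.5139  0.2221 -1.1641] -66.69685108821115 17.473913722351686
short ('top', 'side') [ 0.5143  0.222  -1.1927] -68.33455352878654 32.44266497530385
bent ('top',) [ 0.5976  0.3798 -1.0074] -57.72143481937762 37.96897041169409
bent ('top', 'side') [ 0.597   0.3801 -1.0873] -62.295177860988495 114.34921683992225
```

View pics/ov.png

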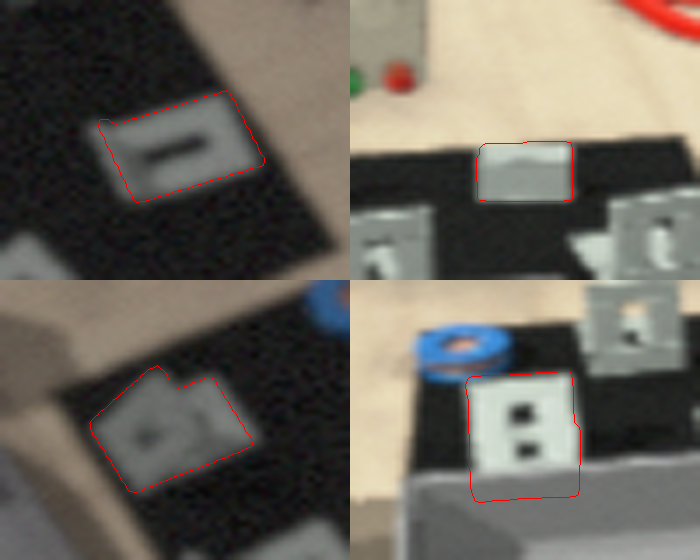

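Overlay contours match both brackets in both views. Short is at (0.514, 0.222), yaw about -68°; bent is at (0.597, 0.380), yaw about -61°; the tray is centred at (0.494, 0.448). I'll work out the lift and the swing over to the short bracket.

```bash
cat > plan.py <<'E'
import sys,json,numpy as np
from plant import ctrl
from scipy.spatial.transform import Rotation as Ro
s=ctrl.sense()
def rows(goals,start=None):   # goals: x,y,z,yaw deg (tool down); start likewise or measured pose
    if start is None: R0=Ro.from_euler("xyz",s["ee_rot"]); p0=np.array(s["tcp_pos"])
    else: R0=Ro.from_euler("xyz",[np.pi,0,np.radians(start[3])]); p0=np.array(start[:3])
    for g in goals:
        R=Ro.from_euler("xyz",[np.pi,0,np.radians(g[3])])
        print([int(round(v)) for v in R0.inv().apply(np.array(g[:3])-p0)*1e3]+[float(round(v,3)) for v in (R0.inv()*R).as_rotvec()])
E
python3 - <<'E'
from plan import *
pol=lambda r,a,z,y:(r*np.cos(np.radians(a)),r*np.sin(np.radians(a)),z,y)
x,y,z=s["tcp_pos"]; a0=np.degrees(np.arctan2(y,x)); y0=np.degrees(s["ee_rot"][2])
f=np.linspace(0,1,21); W=[pol(.65+(.5605-.65)*t,a0+(25.2-a0)*t,.42,y0+(112-y0)*t) for t in f]
rows(W[1:11],W[0]); print(); rows(W[11:],W[10])
E
python3 -m creep '[[0,0,-50,0,0,0],[0,0,-100,0,0,0],[0,0,-150,0,0,0],[0,0,-190,0,0,0],[0,0,-190,0,0,0]]' 65 40
```

```text
[53, -7, 0, 0.0, 0.0, -0.079]
[105, -18, 0, 0.0, 0.0, -0.158]
[155, -33, 0, 0.0, 0.0, -0.237]
[203, -52, 0, 0.0, 0.0, -0.316]
[250, -74, 0, 0.0, 0.0, -0.396]
[294, -101, 0, 0.0, 0.0, -0.475]
[336, -130, 0, 0.0, 0.0, -0.554]
[374, -163, 0, 0.0, 0.0, -0.633]
[410, -199, 0, 0.0, 0.0, -0.712]
[442, -237, 0, 0.0, 0.0, -0.791]

[49, -8, 0, 0.0, 0.0, -0.079]
[97, -20, 0, 0.0, 0.0, -0.158]
[143, -35, 0, -0.0, 0.0, -0.237]
[188, -54, 0, -0.0, 0.0, -0.316]
[230, -77, 0, -0.0, 0.0, -0.396]
[270, -103, 0, 0.0, 0.0, -0.475]
[308, -132, 0, -0.0, 0.0, -0.554]
[343, -163, 0, -0.0, 0.0, -0.633]
[374, -197, 0, 0.0, 0.0, -0.712]
[403, -234, 0, 0.0, 0.0, -0.791]
clock: 0.6
tcp_pos: [0.2375, -0.6072, 0.4283]
ee_rot: [3.13, -0.0, 0.373]
contact_force: [0.5, -1.3, 0.5]
opening: 0.653
gripper_force: 0.0
```

```bash
python3 -m creep '[[50,-7,0,0,0,-0.08],[100,-17,0,0,0,-0.16],[150,-33,0,0,0,-0.24],[200,-52,0,0,0,-0.32],[245,-74,0,0,0,-0.4],[290,-101,0,0,0,-0.48],[330,-130,0,0,0,-0.55],[370,-163,0,0,0,-0.63],[405,-199,0,0,0,-0.71],[440,-237,0,0,0,-0.79]]'
python3 -m creep '[[49,-8,0,0,0,-0.08],[97,-20,0,0,0,-0.16],[143,-35,0,0,0,-0.24],[188,-54,0,0,0,-0.32],[230,-77,0,0,0,-0.4],[270,-103,0,0,0,-0.48],[308,-132,0,0,0,-0.55],[343,-163,0,0,0,-0.63],[374,-197,0,0,0,-0.71],[403,-234,0,0,0,-0.79]]'
python3 - <<'E'
from plan import *
print(s["q"]); rows([(.507,.239,.12,112),(.507,.239,.006,112)])
E
```

```text
clock: 1.6
tcp_pos: [0.5557, -0.2344, 0.4199]
ee_rot: [-3.14, 0.0, 1.166]
contact_force: [0.6, -0.2, 0.1]
opening: 0.65
gripper_force: 0.0
clock: 2.6
tcp_pos: [0.4994, 0.2277, 0.42]
ee_rot: [-3.14, -0.0, 1.956]
contact_force: [0.1, -0.5, 0.3]
opening: 0.654
gripper_force: 0.0
[ 0.0977387   0.23788654 -0.70991293  1.55699953  0.1557726   1.40624635
 -0.23885269]
[8, 12, 300, -0.002, -0.0, 0.001]
[8, 12, 414, -0.002, -0.0, 0.001]
```

```bash
python3 -m creep '[[4,6,50,0,0,0],[8,12,100,0,0,0],[8,12,150,0,0,0],[8,12,200,0,0,0],[8,12,250,0,0,0],[8,12,295,0,0,0],[8,12,320,0,0,0],[8,12,330,0,0,0],[8,12,330,0,0,0],[8,12,330,0,0,0]]'
python3 - <<'E'
from plan import *
from h import *
print(s["q"]); rows([(.507,.239,.006,112)])
t=[]
for n in("top","side"):
    im=cv2.cvtColor(ctrl.grab_frame(n),cv2.COLOR_RGB2BGR); c=np.int32(proj(n,[[.51,.23,.03]])[0])
    t.append(cv2.resize(im[c[1]-45:c[1]+45,c[0]-45:c[0]+45],(395,395),interpolation=cv2.INTER_CUBIC))
cv2.imwrite("pics/g1.png",np.hstack(t))
E
```

```text
clock: 3.6
tcp_pos: [0.5093, 0.2388, 0.0923]
ee_rot: [3.14, -0.0, 1.953]
contact_force: [0.4, 0.6, -1.2]
opening: 0.649
gripper_force: 0.0
[-0.05382296  0.58664305 -0.57426084  1.89276933  0.43815667  0.78756748
 -0.48477311]
[1, -2, 86, 0.002, -0.0, -0.002]
```

View pics/g1.png

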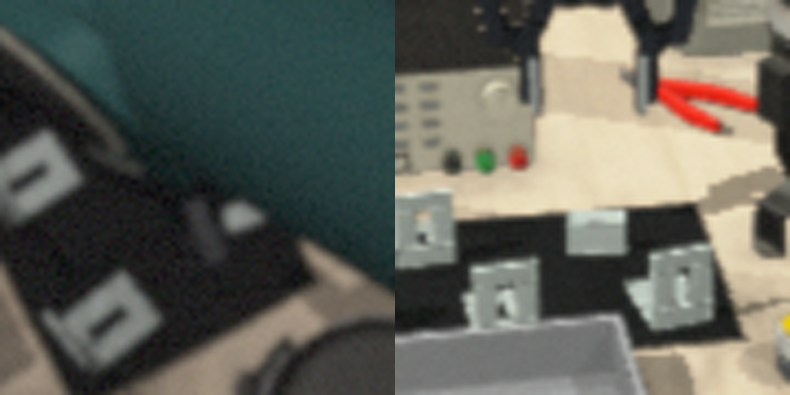

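Side view: the open fingers (530–650) straddle the short bracket (567–627) with a little margin, the rest is clear. Descending.

```bash
python3 -m creep '[[1,-2,20,0,0,0],[1,-2,40,0,0,0],[1,-2,55,0,0,0],[1,-2,55,0,0,0]]'
python3 -m creep '[[0,0,15,0,0,0],[0,0,25,0,0,0],[0,0,31,0,0,0],[0,0,31,0,0,0],[0,0,31,0,0,0]]'
```

```text
clock: 4.1
tcp_pos: [0.5059, 0.2379, 0.0353]
ee_rot: [-3.14, 0.0, 1.953]
contact_force: [-0.1, -0.5, 0.4]
opening: 0.655
gripper_force: 0.0
clock: 4.6
tcp_pos: [0.5065, 0.2386, 0.0053]
ee_rot: [-3.142, -0.0, 1.953]
contact_force: [-0.1, 1.3, -0.2]
opening: 0.651
gripper_force: 0.0
```

```bash
python3 -m creep '[[0,0,0,0,0,0],[0,0,0,0,0,0],[0,0,0,0,0,0],[0,0,0,0,0,0],[0,0,0,0,0,0],[0,0,0,0,0,0]]' 0 50
python3 -m creep '[[0,0,-15,0,0,0],[0,0,-40,0,0,0],[0,0,-80,0,0,0],[0,0,-120,0,0,0],[0,0,-120,0,0,0]]'
```

```text
clock: 5.2
tcp_pos: [0.5068, 0.2386, 0.0061]
ee_rot: [3.141, 0.0, 1.953]
contact_force: [-0.2, -0.5, 5.4]
opening: 0.402
gripper_force: 54.5
clock: 5.7
tcp_pos: [0.5095, 0.2406, 0.1314]
ee_rot: [3.131, -0.0, 1.953]
contact_force: [1.2, -0.0, -0.9]
opening: 0.397
gripper_force: 53.5
```

Bracket is held (34 mm ≈ its 36 mm width). On to the tray's near half.

Run:
```python
from plan import *
s0=(.5065,.239,.126,np.degrees(s["ee_rot"][2])); rows([(.4487,.4417,.126,121)],s0)
```

```text
[210, 22, 0, 0.0, 0.0, -0.159]
```

```bash
python3 -m creep '[[35,4,0,0,0,-0.03],[80,8,0,0,0,-0.06],[125,13,0,0,0,-0.1],[170,18,0,0,0,-0.13],[200,21,0,0,0,-0.16],[210,22,0,0,0,-0.16],[210,22,0,0,0,-0.16],[210,22,0,0,0,-0.16]]'
python3 -m creep '[[0,0,30,0,0,0],[0,0,60,0,0,0],[0,0,85,0,0,0],[0,0,100,0,0,0],[0,0,110,0,0,0],[0,0,115,0,0,0],[0,0,117,0,0,0],[0,0,117,0,0,0]]'
```

```text
clock: 6.5
tcp_pos: [0.4493, 0.4396, 0.1248]
ee_rot: [-3.14, 0.002, 2.111]
contact_force: [1.0, -0.8, -1.9]
opening: 0.397
gripper_force: 53.4
clock: 7.3
tcp_pos: [0.449, 0.4418, 0.0089]
ee_rot: [3.141, -0.0, 2.113]
contact_force: [-0.2, -0.1, -0.8]
opening: 0.402
gripper_force: 53.5
```

```bash
python3 -m creep '[[0,0,2,0,0,0],[0,0,2,0,0,0]]'
python3 -m creep '[[0,0,0,0,0,0],[0,0,0,0,0,0],[0,0,0,0,0,0],[0,0,0,0,0,0]]' 56
python3 -m creep '[[0,0,-15,0,0,0],[0,0,-40,0,0,0],[0,0,-80,0,0,0],[0,0,-115,0,0,0],[0,0,-115,0,0,0]]'
python3 - <<'E'
from plan import *
rows([(.588,.396,.122,119),(.588,.396,.122,121)],(.449,.442,.122,np.degrees(s["ee_rot"][2])))
from h import *
t=[]
for n in("top","side"):
    im=cv2.cvtColor(ctrl.grab_frame(n),cv2.COLOR_RGB2BGR); c=np.int32(proj(n,[[.51,.40,.03]])[0])
    t.append(cv2.resize(im[c[1]-60:c[1]+60,c[0]-60:c[0]+60],(395,395),interpolation=cv2.INTER_CUBIC))
cv2.imwrite("pics/g2.png",np.hstack(t))
E
```

```text
clock: 7.5
tcp_pos: [0.4488, 0.4417, 0.0067]
ee_rot: [3.141, -0.0, 2.113]
contact_force: [-0.6, 0.1, -0.8]
opening: 0.4
gripper_force: 53.5
clock: 7.9
tcp_pos: [0.4487, 0.4415, 0.0064]
ee_rot: [3.141, 0.0, 2.113]
contact_force: [-0.2, -0.3, 1.1]
opening: 0.561
gripper_force: 0.0
clock: 8.4
tcp_pos: [0.4506, 0.4446, 0.1279]
ee_rot: [3.132, -0.003, 2.113]
contact_force: [0.6, 0.1, 0.5]
opening: 0.559
gripper_force: 0.0
[-111, 95, 0, 0.0, -0.0, 0.036]
[-111, 95, 0, 0.0, -0.0, 0.001]
```

View pics/g2.png

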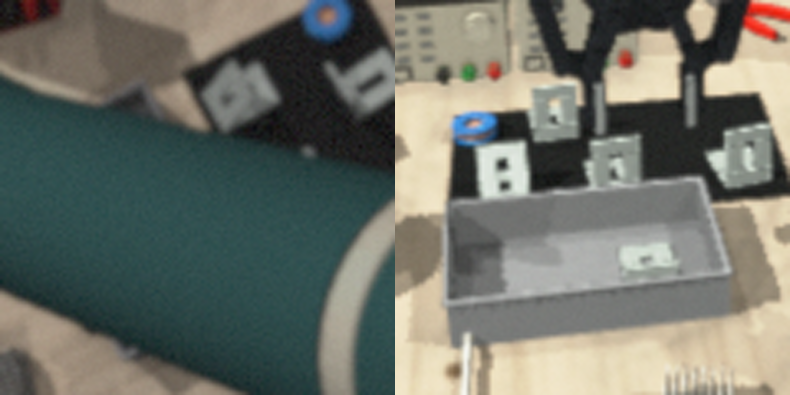

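The short bracket lies in the tray at side-crop (648,258) and the rest is undisturbed. Next is the bent one at (502,170).

```bash
python3 -m creep '[[-25,20,0,0,0,0.01],[-55,48,0,0,0,0.02],[-85,73,0,0,0,0.04],[-105,90,0,0,0,0.04],[-111,95,0,0,0,0.04],[-111,95,0,0,0,0.04],[-111,95,20,0,0,0.04],[-111,95,40,0,0,0.04],[-111,95,40,0,0,0.04]]' 64
python3 - <<'E'
from plan import *
rows([(.588,.396,.006,119)])
from h import *
im=cv2.cvtColor(ctrl.grab_frame("side"),cv2.COLOR_RGB2BGR); c=np.int32(proj("side",[[.588,.396,.06]])[0])
print(proj("side",[[.588,.396,.005],[.588,.396,.082]])-c+40)
cv2.imwrite("pics/g3.png",cv2.resize(im[c[1]-40:c[1]+40,c[0]-40:c[0]+40],(560,560),interpolation=cv2.INTER_CUBIC))
E
```

```text
clock: 9.4
tcp_pos: [0.5836, 0.3947, 0.0773]
ee_rot: [-3.134, 0.0, 2.075]
contact_force: [-0.1, 0.1, -0.3]
opening: 0.638
gripper_force: 0.0
[-1, 5, 71, -0.007, 0.0, -0.002]
[[42.78128418 60.14326591]
 [40.13534254 32.76867579]]
```

View pics/g3.png

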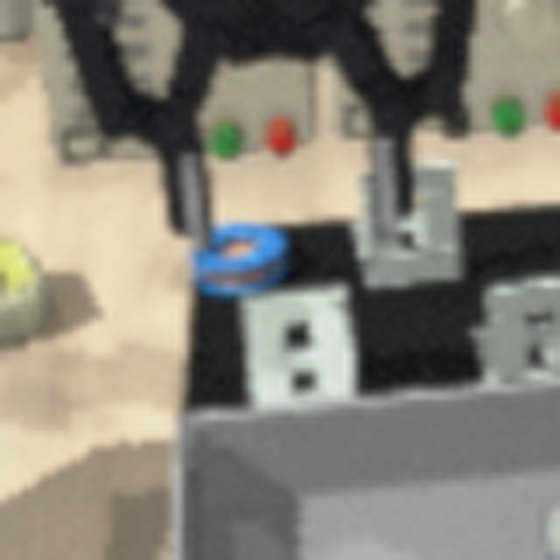

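The fingers (208–372, drifting +18 px on descent) straddle the bent bracket (245–355), and the wick and the neighbour stay clear.

```bash
python3 -m creep '[[0,1,15,0,0,0],[0,1,30,0,0,0],[0,1,40,0,0,0],[0,1,40,0,0,0]]'
python3 - <<'E'
from plan import *
rows([(.588,.396,.006,119)])
E
```

```text
clock: 9.85
tcp_pos: [0.587, 0.3948, 0.0387]
ee_rot: [-3.138, 0.001, 2.073]
contact_force: [-0.6, -0.9, -0.1]
opening: 0.639
gripper_force: 0.0
[1, 2, 33, -0.004, 0.001, -0.004]
```

```bash
python3 -m creep '[[1,1,15,0,0,0],[1,1,26,0,0,0],[1,1,33,0,0,0],[1,1,33,0,0,0],[1,1,33,0,0,0]]'
python3 -m creep '[[0,0,0,0,0,0],[0,0,0,0,0,0],[0,0,0,0,0,0],[0,0,0,0,0,0],[0,0,0,0,0,0],[0,0,0,0,0,0]]' 0 50
python3 -m creep '[[0,0,-15,0,0,0],[0,0,-40,0,0,0],[0,0,-80,0,0,0],[0,0,-120,0,0,0],[0,0,-120,0,0,0],[0,0,-120,0,0,0]]'
python3 - <<'E'
from plan import *
rows([(.5207,.4851,.126,121)])
E
```

```text
clock: 10.35
tcp_pos: [0.5885, 0.3973, 0.0081]
ee_rot: [-3.141, -0.0, 2.073]
contact_force: [-0.2, 0.6, 0.1]
opening: 0.639
gripper_force: 0.0
clock: 10.95
tcp_pos: [0.5889, 0.3976, 0.0093]
ee_rot: [3.14, -0.0, 2.073]
contact_force: [-1.4, -1.5, 5.2]
opening: 0.389
gripper_force: 49.4
clock: 11.55
tcp_pos: [0.5891, 0.3974, 0.13]
ee_rot: [3.139, 0.0, 2.072]
contact_force: [0.5, -0.4, -1.1]
opening: 0.387
gripper_force: 49.8
[110, -18, 4, 0.003, 0.0, -0.039]
```

```bash
python3 -m creep '[[30,-5,0,0,0,-0.01],[65,-11,0,0,0,-0.02],[95,-16,0,0,0,-0.04],[110,-18,0,0,0,-0.04],[110,-18,0,0,0,-0.04],[110,-18,0,0,0,-0.04],[110,-18,0,0,0,-0.04]]'
python3 -m creep '[[0,0,30,0,0,0],[0,0,60,0,0,0],[0,0,85,0,0,0],[0,0,105,0,0,0],[0,0,115,0,0,0],[0,0,118,0,0,0],[0,0,118,0,0,0],[0,0,118,0,0,0]]'
```

```text
clock: 12.25
tcp_pos: [0.5219, 0.4826, 0.1276]
ee_rot: [-3.141, 0.002, 2.109]
contact_force: [0.1, -0.4, -1.2]
opening: 0.386
gripper_force: 49.8
clock: 13.05
tcp_pos: [0.5204, 0.4858, 0.0116]
ee_rot: [3.139, -0.001, 2.113]
contact_force: [-0.0, 0.7, 0.3]
opening: 0.388
gripper_force: 49.9
```

```bash
python3 -m creep '[[0,0,2,0,0,0],[0,0,2,0,0,0],[0,0,2,0,0,0]]'
python3 -m creep '[[0,0,0,0,0,0],[0,0,0,0,0,0],[0,0,0,0,0,0],[0,0,0,0,0,0]]' 56
python3 -m creep '[[0,0,-15,0,0,0],[0,0,-40,0,0,0],[0,0,-85,0,0,0],[0,0,-130,0,0,0],[0,0,-175,0,0,0],[0,0,-200,0,0,0],[0,0,-200,0,0,0],[0,0,-200,0,0,0],[0,0,-200,0,0,0]]'
python3 - <<'E'
from plan import *
from h import *
im=cv2.cvtColor(ctrl.grab_frame("side"),cv2.COLOR_RGB2BGR)
cv2.imwrite("pics/g4.png",cv2.resize(im[180:290,215:365],(750,550),interpolation=cv2.INTER_CUBIC))
E
```

```text
clock: 13.35
tcp_pos: [0.5203, 0.4859, 0.0093]
ee_rot: [3.139, -0.001, 2.113]
contact_force: [0.8, 0.3, 3.0]
opening: 0.381
gripper_force: 50.3
clock: 13.75
tcp_pos: [0.5197, 0.4848, 0.008]
ee_rot: [-3.141, 0.0, 2.113]
contact_force: [-0.0, -0.7, 0.2]
opening: 0.562
gripper_force: 0.0
clock: 14.65
tcp_pos: [0.5194, 0.4843, 0.2072]
ee_rot: [-3.14, 0.001, 2.113]
contact_force: [-0.5, -0.1, -1.5]
opening: 0.559
gripper_force: 0.0
```

View pics/g4.png

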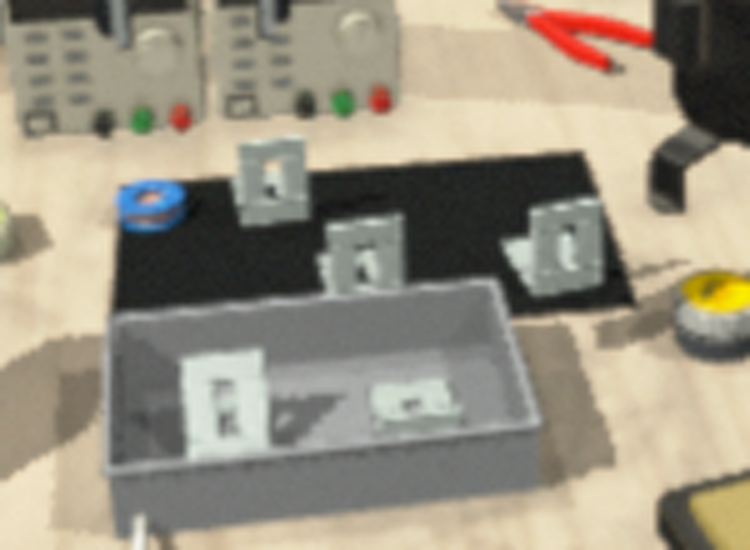

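The bent bracket (225,400) and the short one (415,400) are both in the tray. The three sound brackets, the wick (152,205) and the tin (715,310) have not moved, and the gripper is clear.

```bash
python3 -c "
from plant import ctrl
print(ctrl.finish_job())"
```

```text
the job is handed in; nothing more can be done
None
```

The bent and the short bracket are both in the scrap tray, the sound brackets and other things were left where they stood, and the job was handed in at about 15 s of the 66 s allowed.

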